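Lock the stock jars in the drug box

ROBOT

A 6-joint arm with a two-finger parallel gripper is mounted at the origin on the work surface. World frame = base frame: x ahead of the robot, y to its left, z up, the work surface at z = 0. Lengths are in m, angles in rad, forces in N, time in s.
With the tool pointing down it reaches from about 0.325 to 1 m from the base axis. Payload 5.1 kg.
Tool frame: the origin (TCP) lies between the finger pads; the fingertips stand 19 mm ahead of it and the grasp point (between the pads) is the TCP; z points along the fingers, y is the line along which they close (so a half turn about z gives the same grasp; the last joint's range is limited). The gripper opens to 85 mm and grips with 20 to 120 N. Pads are 22 mm wide; open, the fingers measure 114 mm over their backs; the gripper's body (76 mm by 85 mm) begins 54 mm behind the grasp point. The pads swing forward as they close: fully open they stand 13 mm farther back than shut.
Start: joints at [-1.298, 0.124, 1.65, -0, 1.367, -0.083], TCP at [0.226, -0.609, 0.25] pointing down, gripper open.
Joint ranges: [-2.61, 2.61], [-1.02, 2.33], [0.03, 2.71], [-1.35, 4.49], [0.32, 2.68], [-2.91, 2.91]. Speed limits (rad/s): [2.57, 2.57, 3.14, 3.14, 3.14, 3.14].

INTERFACE

Orientations are given as a unit quaternion [x, y, z, w].
In Python, from bench import arm gives the robot as it stands. The module is installed in compiled form; this text tells all that it offers. Calls block until the motion is done:
- arm.move_pose(position, orientation): joint-space move of the TCP to a pose.
- arm.move_straight(position, rot=None, vel=0.15): straight line of the TCP; rot=None keeps the orientation; vel is the mean speed in m/s.
- arm.set_joints(angles): joint-space move.
- arm.grip(opening): finger opening in m; the grip force is fixed at half the most; returns when the fingers have stopped.
- arm.sleep(seconds).
- arm.ik(position, orientation): joint angles nearest the present ones, or None.
- arm.get_obs(): the state.
- arm.grab_frame(name): name is "side" or "top"; returns a dict with "pixels" (400x640x3 uint8, blue, green, red), "range_z" (400x640 float32, m along the optical axis (not along the pixel's ray), 0 where there is no reading), "fx", "fy", "cx", "cy" (pixels), "xyz" and "orientation" of the camera in the world. Camera axes: x right, y down, z forward; pixel columns grow to the right and rows downward; lengths in m; the calibration is good to about 2 mm. A picture is of the moment at which its call begins.
A pose or a line that the arm cannot do raises arm.PlanningError and nothing moves.
- arm.hand_in(): hands the job in; it is judged then, once.
The state is a dict: "time_s": time; "q": joint angles; "joint_velocities": joint speeds; "joint_efforts": joint torques, N m; "ee_pos": TCP position; "tcp_rot": TCP orientation; "ft_force": force on the tool from outside, world axes, zero at the start; "moment": the same for the moment, N m; "finger_gap": finger opening in m; "gripper_force": force on a finger pad.
Only numpy, scipy, OpenCV 4.12 (cv2) and the standard library are available. Lean on these libraries where they do the work, as an engineer would, in place of code of your own. Each camera call takes 0.05 s, during which the arm holds its last target. There are 200 camera calls.

TASK

Take the key from its wooden holder, press it into the slot of the white lock box's latch, turn the latch clear of the lid as far as it goes and fold the stiff lid up until it stands upright. Stand every white jar upright inside the box (set down, not dropped), fold the lid fully shut and turn the latch arm squarely back over it with the key. Then put the key back in its holder and leave the other things on the counter where they are.

Things in the scene. Friction and masses are not known exactly. Their poses are not given: they have to be found in the camera images.
- lockbox: White steel lock box fixed to the counter, outside 137 (x) x 302 (y) x 84 mm high, walls and floor 6 mm, inside 125 x 290 mm, open on top under its lid. Origin: centre of its underside; z up, -x is its front (robot side), where a fixed grey lock post (62 x 56 x 72 mm high, centre at x -108, y -135 mm) carries the turning latch.
- lid (a joint): Lid hinge, rad: 0 shut, grows as the front edge rises, 1.57 = upright, stop at 2.0. Hinge line along the box's y at x +68.5, z 84 mm in the box frame; lid plate 137 x 302 x 8 mm, 0.3 kg. Stiff: stays at any angle (friction about 0.4 N m).
- lid_tab (a point): Where to hold the steel tab that juts 45 mm from the lid's front edge (30 mm wide along box y, 8 mm thick, centred at box y +30 mm). The point lies 30 mm out from the edge, mid-thickness, 167 mm from the hinge line (4 mm above it when shut). Pinched across its 30 mm width from above, the tab can pivot between the pads while the lid swings.
- latch (a joint): Turn of the latch about its upright axis, rad: 0 = locked, arm points to box +x over the lid; grows counter-clockwise seen from above; at 1.6 (stop) the arm points to box +y along the front. Clear of the lid above about 1.1; until then it blocks the lid. Starts between 0 and 0.3; stays where left (friction 0.08 N m).
- slot_mouth (a point): Centre of the key slot's mouth, on the latch axis, level with the latch's top, 104 mm above the counter. Latch: 44 x 44 mm steel block, slot 24 x 9 mm, 31 mm deep, open upward. Site x = long side of the slot = direction of the arm, so it turns with the latch. Arm 16 mm wide, reaches 68 mm from the axis, z 96 to 101 mm (4 mm above the shut lid).
- key: Big key standing upright in its holder: steel blade 22 (x) x 7 (y) mm, 47 mm long, below a black flat grip 36 (x) x 14 (y) x 53 mm. Origin: centre of the blade's tip (lowest point), z up along the key, x the broad way; 100 mm high in all, 70 g. A half turn makes no difference.
- key_stand: Wooden key holder fixed to the counter, 60 (x) x 50 (y) x 36 mm high, pocket 27 (x) x 12 (y) mm, 30 mm deep (pocket floor 6 mm above the counter) in its centre. Origin: centre of its underside.
- jar0: White plastic stock jar with a screw cap, 52 mm across, 68 mm high, about 120 g. Origin: centre of its underside, z up. Two or three of the four jars are there, on the counter on the right.
- jar1: White plastic stock jar with a screw cap, 52 mm across, 68 mm high, about 120 g. Origin: centre of its underside, z up. Two or three of the four jars are there, on the counter on the right.
- jar2: White plastic stock jar with a screw cap, 52 mm across, 68 mm high, about 120 g. Origin: centre of its underside, z up. Two or three of the four jars are there, on the counter on the right.
- jar3: White plastic stock jar with a screw cap, 52 mm across, 68 mm high, about 120 g. Origin: centre of its underside, z up. Two or three of the four jars are there, on the counter on the right.
- big_bottle: Bystander: tall white bottle, 80 mm across, 140 mm high; origin under its centre. Leave it.
- tub: Bystander: small ointment tub among the jars, 40 mm across, 32 mm high; origin under its centre. Leave it.
- spatula: Bystander: counting spatula lying flat, 190 mm long along its x, handle at -x. Leave it.
- label_roll: Bystander: roll of labels, 80 mm across, 50 mm high; origin under its centre. Leave it.
- pen_cup: Bystander: black pen cup, 72 mm across, 95 mm high; origin under its centre. Leave it.
Mind the look-alikes: they are no part of the job. What is shaped like the jar0 but orange or red is not meant.

How it is judged:
On the way, in this order (a step that is already met when the one before it is completed fails the run):
1. the key stands in the latch slot and has turned the latch clear of the lid (beyond 1.2 rad) (z of key in the frame of slot_mouth below -0.024 m and horizontal distance between key and slot_mouth below 0.006 m and value of joint latch above 1.2 rad), for 0.2 s.
2. the lid stands upright (within 10 degrees) (value of joint lid between 1.4 and 1.745 rad), for 0.3 s.
3. every jar stands upright on the box's floor, let go, with the lid still open (x of jar0 in the frame of lockbox between -0.06 and 0.06 m and y of jar0 in the frame of lockbox between -0.145 and 0.145 m and z of jar0 in the frame of lockbox between 0 and 0.016 m and angle between each of jar0, jar1, jar2, jar3's own z axis and vertical below 0.15 rad and x of jar1 in the frame of lockbox between -0.06 and 0.06 m and y of jar1 in the frame of lockbox between -0.145 and 0.145 m and z of jar1 in the frame of lockbox between 0 and 0.016 m and x of jar2 in the frame of lockbox between -0.06 and 0.06 m and y of jar2 in the frame of lockbox between -0.145 and 0.145 m and z of jar2 in the frame of lockbox between 0 and 0.016 m and x of jar3 in the frame of lockbox between -0.06 and 0.06 m and y of jar3 in the frame of lockbox between -0.145 and 0.145 m and z of jar3 in the frame of lockbox between 0 and 0.016 m and contact force between the fingers and jar0 below 0.1 N and linear speed of each of jar0, jar1, jar2, jar3 below 0.05 m/s and contact force between the fingers and jar1 below 0.1 N and contact force between the fingers and jar2 below 0.1 N and contact force between the fingers and jar3 below 0.1 N and value of joint lid above 1.2 rad), for 0.3 s.
4. the lid is fully shut, the latch still clear (value of joint lid below 0.04 rad and value of joint latch above 1 rad), for 0.2 s.
5. the key has turned the latch arm back over the lid (below 0.25 rad) (z of key in the frame of slot_mouth below -0.024 m and horizontal distance between key and slot_mouth below 0.006 m and value of joint latch below 0.25 rad and value of joint lid below 0.04 rad), for 0.2 s.
At the end, for the whole second after the job is handed in: Every jar stands upright (within 0.15 rad) on the box's floor, the lid is shut (below 0.04 rad), the latch arm is over it (below 0.25 rad), and the key stands in its holder's pocket (within 8 mm, its tip at most 14 mm above the counter), at rest (x of jar0 in the frame of lockbox between -0.06 and 0.06 m and y of jar0 in the frame of lockbox between -0.145 and 0.145 m and z of jar0 in the frame of lockbox between 0 and 0.016 m and angle between each of jar0, jar1, jar2, jar3's own z axis and vertical below 0.15 rad and x of jar1 in the frame of lockbox between -0.06 and 0.06 m and y of jar1 in the frame of lockbox between -0.145 and 0.145 m and z of jar1 in the frame of lockbox between 0 and 0.016 m and x of jar2 in the frame of lockbox between -0.06 and 0.06 m and y of jar2 in the frame of lockbox between -0.145 and 0.145 m and z of jar2 in the frame of lockbox between 0 and 0.016 m and x of jar3 in the frame of lockbox between -0.06 and 0.06 m and y of jar3 in the frame of lockbox between -0.145 and 0.145 m and z of jar3 in the frame of lockbox between 0 and 0.016 m and horizontal distance between key and key_stand below 0.008 m and z of key in the frame of key_stand below 0.014 m and angle between key's own z axis and vertical below 0.25 rad and value of joint lid below 0.04 rad and value of joint latch below 0.25 rad and linear speed of key below 0.03 m/s); the robot touches nothing.
It fails at once if another thing on the counter is shoved aside by more than 6 cm (distance of any of big_bottle, tub, spatula, label_roll, pen_cup from where it was at the start of the episode above 0.06 m).
It fails at once if a jar is dropped (falls free through the air) ((height (world z) of jar0 above 0.05 m and contact force between the fingers and jar0 below 0.05 N and linear speed of jar0 above 0.8 m/s) or (height (world z) of jar1 above 0.05 m and contact force between the fingers and jar1 below 0.05 N and linear speed of jar1 above 0.8 m/s) or (height (world z) of jar2 above 0.05 m and contact force between the fingers and jar2 below 0.05 N and linear speed of jar2 above 0.8 m/s) or (height (world z) of jar3 above 0.05 m and contact force between the fingers and jar3 below 0.05 N and linear speed of jar3 above 0.8 m/s)).
Of jar0, jar1, jar2, jar3 only 2 to 3 are there at a start; the rules pass over those that are not, and their reading is None.
At some moment in a run one of jar0, jar1, jar2, jar3 may be knocked a few centimetres aside while the robot is not near it.
It also fails if it takes over 210 s, if anything falls off the work surface, if the arm or the gripper's body presses on something with over 40 N, if the wrist force passes 120 N, or if a joint passes its speed limit or range.

## Working session

There is one attempt and no reset: what is moved stays moved. The work goes in short steps, each a Python script; the robot and the scene stay as the last script left them, time stands still between calls to the robot, and variables do not carry over. Pictures are saved under pics/ and viewed, at most 14 in all, crops included, and the job is handed in when it is done.

```bash
mkdir -p pics
cat > h.py <<'E'
import numpy as np, cv2
from scipy.spatial.transform import Rotation as R
from bench import arm
def cam(n, save=None):
    f=arm.grab_frame(n)
    if save: cv2.imwrite('pics/'+save,f['pixels'])
    return f
def pts(f):
    z=f['range_z'].astype(float); v,u=np.indices(z.shape)
    p=np.stack([(u-f['cx'])/f['fx']*z,(v-f['cy'])/f['fy']*z,z],-1)
    w=p@R.from_quat(f['orientation']).as_matrix().T+np.array(f['xyz'])
    w[z<=0]=np.nan
    return w
def down(yaw):  # tool z down, tool y (closing line) at angle yaw in the xy plane
    y=np.array([np.cos(yaw),np.sin(yaw),0]); z=np.array([0,0,-1.]); x=np.cross(y,z)
    return R.from_matrix(np.stack([x,y,z],1)).as_quat()
E
python3 - <<'E'
from h import *
for n in('side','top'):
    f=cam(n,n+'0.png'); w=pts(f); print(n,f['fx'],f['cx'],f['cy'],f['xyz'],R.from_quat(f['orientation']).as_matrix().round(3).tolist(),np.isfinite(w[...,2]).mean())
    np.savez(''+n+'0.npz',w=w,px=f['pixels'])
o=arm.get_obs(); print({k:np.round(v,3) for k,v in o.items()})
E
```

```text
side 512.0591654301439 318.75512115765304 199.46295764357868 [0.01793368 0.89344069 0.97628717] [[-0.847, -0.358, 0.392], [-0.531, 0.545, -0.649], [0.019, -0.758, -0.652]] 0.99612890625
top 463.9600664843498 310.7989320244281 197.83648644426341 [0.32943836 0.00203785 1.32806616] [[-0.022, -0.981, 0.194], [-1.0, 0.021, -0.008], [0.003, -0.195, -0.981]] 0.99591015625
{'time_s': np.float64(0.1), 'q': array([-1.298,  0.124,  1.652, -0.   ,  1.368, -0.083]), 'joint_velocities': array([ 0.001, -0.002, -0.002, -0.001,  0.001, -0.001]), 'joint_efforts': array([ 0.0000e+00, -4.2493e+01, -3.6665e+01, -0.0000e+00,  4.0000e-03,
        0.0000e+00]), 'ee_pos': array([ 0.226, -0.609,  0.249]), 'tcp_rot': array([ 0.984,  0.177, -0.   , -0.001]), 'ft_force': array([ 0.569,  0.19 , -0.719]), 'moment': array([ 0.001, -0.021, -0.018]), 'gripper_force': np.float64(0.0), 'finger_gap': np.float64(0.085)}
```

View pics/top0.png

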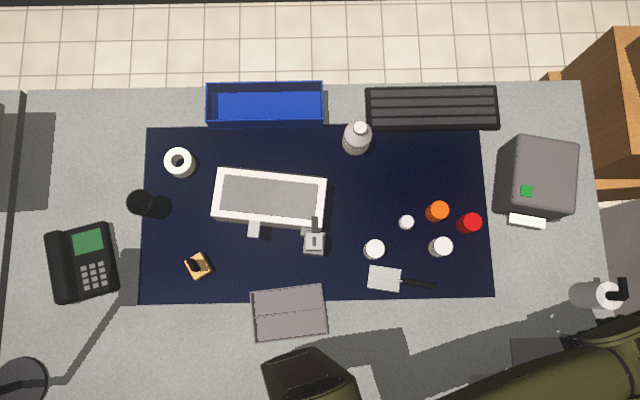

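View pics/side0.png

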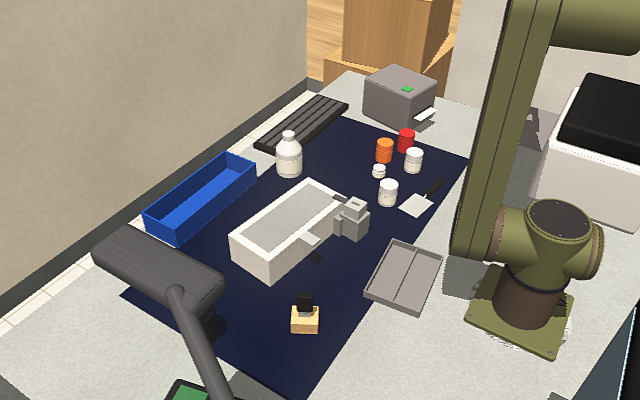

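The top view shows the box at (268,198), latch post at (314,242), tab at (254,229), key holder at (198,266), and two white jars at (374,249) and (441,247). The tub is at (406,222). The side view shows the same two jars at (388,192) and (414,160), with no others.

```bash
cat > m.py <<'E'
from h import *
def rect(p): 
    r=cv2.minAreaRect((p[:,:2]*1000).astype(np.float32)); return np.round(r[0],1),np.round(r[1],1),round(r[2],1)
for n in('top','side'):
    d=np.load(n+'0.npz'); w=d['w']; px=d['px'].astype(int); hsv=cv2.cvtColor(d['px'],cv2.COLOR_BGR2HSV)
    x,y,z=np.moveaxis(w,-1,0)
    print(n,'counter z',np.nanmedian(z[(x>.3)&(x<.6)&(y>.4)&(y<.5)]), np.nanmedian(z[(x>.45)&(x<.6)&(y>-.05)&(y<0.0)]))
    def comp(m,name,amin=15):
        k,l,s,c=cv2.connectedComponentsWithStats(m.astype(np.uint8))
        for i in range(1,k):
            if s[i,4]>=amin:
                q=w[l==i]; print(' ',name,s[i,4],c[i].round(0),'z %.3f-%.3f med %.3f'%(q[:,2].min(),q[:,2].max(),np.median(q[:,2])),*rect(q),'mean hsv',hsv[l==i].mean(0).round(0))
    area=(x>.3)&(x<.9)&(y>-.45)&(y<.5)
    comp(area&(z>.060)&(z<.075)&(y<-.02),'jar-top level')
    comp(area&(z>.024)&(z<.040)&(y<-.02),'tub level')
    comp(area&(z>.080)&(z<.1)&(y>-.1)&(x>.35),'lid level')
    comp(area&(z>.0955)&(z<.1025)&(y>-.1),'arm level')
    comp(area&(z>.1025)&(z<.108)&(y>-.1)&(y<.3),'latch top')
    comp(area&(z>.031)&(z<.040)&(y>.2),'stand top')
    comp(area&(z>.05)&(z<.14)&(y>.2)&(x<.46),'key')
E
python3 m.py
```

```text
top counter z 0.002054166819789538 0.09221832361880267
  jar-top level 81 [320. 108.] z 0.060-0.075 med 0.069 [851.8 -44. ] [22.4 92.3] 75.7 mean hsv [112. 165. 166.]
  jar-top level 52 [354. 145.] z 0.060-0.075 med 0.068 [ 732.7 -135.3] [76.  28.6] 73.2 mean hsv [ 19.  27. 129.]
  jar-top level 285 [439. 209.] z 0.060-0.073 med 0.068 [ 539.9 -361.1] [50.2 50.2] 24.8 mean hsv [ 12. 197. 238.]
  jar-top level 158 [468. 221.] z 0.060-0.073 med 0.067 [ 505.1 -436.2] [50.3 27.4] 0.5 mean hsv [  8. 197. 210.]
  jar-top level 66 [321. 244.] z 0.066-0.075 med 0.071 [453.3 -31.9] [15.9 61.1] 82.2 mean hsv [ 24.  12. 136.]
  jar-top level 296 [442. 245.] z 0.060-0.075 med 0.068 [ 440.5 -362.6] [50.2 50.3] 35.1 mean hsv [ 17.  13. 234.]
  jar-top level 290 [374. 248.] z 0.060-0.074 med 0.068 [ 437.7 -177.3] [50.5 50. ] 24.8 mean hsv [ 14.  12. 239.]
  tub level 15 [374. 102.] z 0.024-0.028 med 0.025 [ 875.  -201.2] [11.1 26.3] 42.1 mean hsv [19. 16. 91.]
  tub level 42 [384. 102.] z 0.024-0.032 med 0.026 [ 876.3 -232.7] [39.5 23.5] 81.7 mean hsv [23. 16. 93.]
  tub level 34 [399. 102.] z 0.024
[... 5937 characters left out ...]
.104 [455.2 -11.9] [45.7 48.2] 1.8 mean hsv [ 24.  16. 220.]
  stand top 124 [178. 230.] z 0.031-0.040 med 0.036 [831.9 267.6] [124.8  63.4] 44.3 mean hsv [111. 185. 112.]
  stand top 145 [258. 265.] z 0.031-0.040 med 0.035 [587.8 251. ] [149.   57.7] 17.1 mean hsv [ 17.  32. 188.]
  stand top 380 [304. 317.] z 0.031-0.040 med 0.035 [402.1 310.2] [59.4 53.8] 31.6 mean hsv [ 22.  95. 231.]
  stand top 21 [205. 316.] z 0.031-0.040 med 0.035 [586.6 430.5] [20.5  4.9] 32.2 mean hsv [50.  8. 34.]
  stand top 21 [211. 333.] z 0.032-0.040 med 0.036 [543.7 456.3] [ 4.7 27.6] 0.8 mean hsv [26.  7. 31.]
  key 317 [304. 302.] z 0.050-0.111 med 0.088 [401.6 310.3] [35.2 18.1] 34.6 mean hsv [33. 32. 42.]
```

Run:
```python
import cv2,numpy as np
t=cv2.imread('pics/top0.png');s=cv2.imread('pics/side0.png')
c=lambda i,u,v,k=10:cv2.resize(i[v-15:v+15,u-20:u+20],None,fx=k,fy=k,interpolation=cv2.INTER_CUBIC)
cv2.imwrite('pics/c1.png',np.vstack([np.hstack([c(t,314,237),c(t,197,266)]),np.hstack([c(s,355,208),c(s,304,312)])]))
```

```text
(no output)
```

View pics/c1.png

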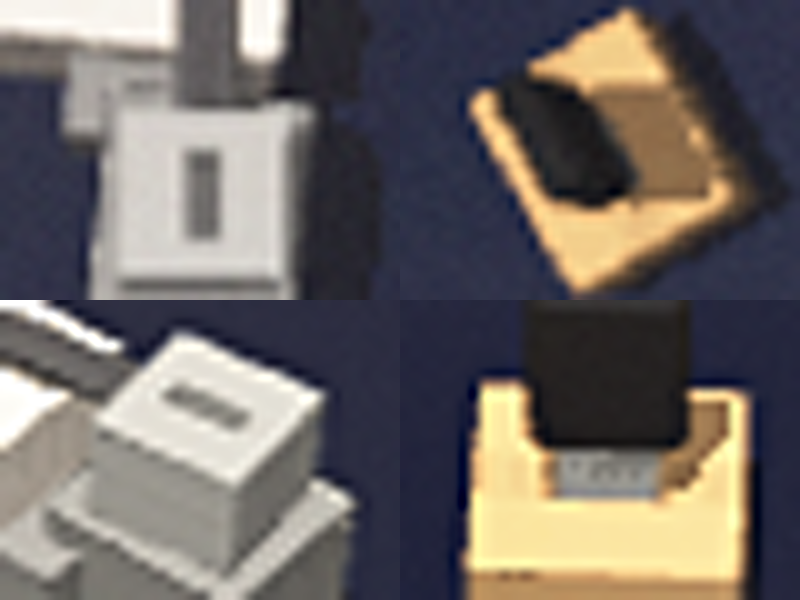

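Crops: the slot is vertical in the top view at about (313.9,241.2), and at (355.2,203.0) in the side view. The key stands in its holder with its broad side across the stand's long axis direction. I'll refine these metrically by ray casting.

```bash
cat >> h.py <<'E'
def ray(f,uv,z):
    uv=np.atleast_2d(uv).astype(float)
    d=np.stack([(uv[:,0]-f['cx'])/f['fx'],(uv[:,1]-f['cy'])/f['fy'],np.ones(len(uv))],1)@R.from_quat(f['orientation']).as_matrix().T
    c=np.array(f['xyz']); return (c+d*((z-c[2])/d[:,2])[:,None])
def tri(fs,uvs):
    A=np.zeros((3,3));b=np.zeros(3)
    for f,uv in zip(fs,uvs):
        c=np.array(f['xyz']);d=ray(f,uv,0)[0]-c;d/=np.linalg.norm(d);P=np.eye(3)-np.outer(d,d);A+=P;b+=P@c
    return np.linalg.solve(A,b)
def darkslot(f,uv,z=.104,rad=.018,thr=25):
    """weighted centroid (px), plane centroid and axis angle of the dark slot on the bright latch top"""
    g=cv2.cvtColor(f['pixels'],cv2.COLOR_BGR2GRAY).astype(float)
    u0,v0=np.round(uv).astype(int); v,u=np.mgrid[v0-8:v0+9,u0-8:u0+9]; P=np.c_[u.ravel(),v.ravel()]
    w=ray(f,P,z)[:,:2]; c0=ray(f,uv,z)[0,:2]
    I=g[P[:,1],P[:,0]]; near=np.hypot(*(w-c0).T)<rad; W=np.where(near,np.clip(np.median(I[near])-I-8,0,None),0)
    c=(W[:,None]*w).sum(0)/W.sum(); px=(W[:,None]*P).sum(0)/W.sum(); d=w-c; C=(W[:,None]*d).T@d/W.sum()
    e,V=np.linalg.eigh(C); return px,c,np.degrees(np.arctan2(V[1,1],V[0,1]))%180,np.sqrt(e)*1000
E
python3 - <<'E'
from h import *
T=cam('top');S=cam('side')
a=darkslot(T,(313.85,241.15));b=darkslot(S,(355.15,202.95)); print(a,b)
print('slot tri',tri((T,S),(a[0],b[0])))
def rect(p):
    r=cv2.minAreaRect((p[:,:2]*1000).astype(np.float32)); return np.round(r[0],1),np.round(r[1],1),round(r[2],1)
for f,n,k in((T,'top',(198,266)),(S,'side',(304,305))):
    hsv=cv2.cvtColor(f['pixels'],cv2.COLOR_BGR2HSV); w=pts(f)
    # holder top corners
    roi=np.zeros(hsv.shape[:2],bool); roi[k[1]-35:k[1]+36,k[0]-35:k[0]+36]=1
    wood=roi&(hsv[...,1]>60)&(hsv[...,0]<35)&(w[...,2]>.031)&(w[...,2]<.041); v,u=np.nonzero(wood); print(n,'stand ray@36',rect(ray(f,np.c_[u,v],.036)),'z',np.median(w[wood][:,2]))
    key=roi&(hsv[...,2]<75)&(w[...,2]>.0985)&(w[...,2]<.115); v,u=np.nonzero(key);print(n,'key top ray@106',rect(ray(f,np.c_[u,v],.106)),key.sum(),'z',np.median(w[key][:,2]))
    # lid
    x,y,z=np.moveaxis(w,-1,0); m=(z>.087)&(z<.0965)&(x>.44)&(x<.7)&(y>-.06)&(y<.28)
    m=cv2.morphologyEx(m.astype(np.uint8),cv2.MORPH_OPEN,np.ones((25,25),np.uint8))>0 if n=='top' else m
    v,u=np.nonzero(m); print('lid ray@92',rect(ray(f,np.c_[u,v],.092)),'z',np.median(z[m]))
    # white blob extents for jars at cap level
    m=(z>.062)&(z<.074)&(hsv[...,1]<60)&(y<-.1)&(x<.6)
    k_,l,s,c=cv2.connectedComponentsWithStats(m.astype(np.uint8))
    for i in range(1,k_):
        if s[i,4]>40:
            v,u=np.nonzero(l==i);q=ray(f,np.c_[u,v],.068)*1000;cc,r=cv2.minEnclosingCircle(q[:,:2].astype(np.float32));print('jar',np.round(cc,1),round(r,1),'z',np.median(z[l==i]))
E
```

```text
(array([313.79602888, 240.89711191]), array([ 0.45606599, -0.01289726]), np.float64(179.04716904793904), array([2.76205914, 6.87937357])) (array([355.08893154, 203.16698656]), array([ 0.45610344, -0.01394578]), np.float64(179.0119219032163), array([2.53119007, 6.75894971]))
slot tri [ 0.4558012  -0.01294839  0.10491135]
top stand ray@36 (array([402.3, 310.5]), array([60.5, 50.7]), 30.5) z 0.03639673983932612
top key top ray@106 (array([403.3, 309.1]), array([35.1, 12.9]), 30.8) 67 z 0.10549858578571336
lid ray@92 (array([0., 0.]), array([0., 0.]), 0.0) z nan
jar [ 566.1 -539.1] 32.8 z 0.06909229227699187
jar [ 516.2 -632. ] 35.9 z 0.06753423855602725
jar [ 440.1 -362.7] 26.3 z 0.06791408694192513
jar [ 436.9 -177.5] 26.4 z 0.06757779150014753
jar [ 300.9 -745.7] 32.8 z 0.06783072746112606
side stand ray@36 (array([400.8, 311.4]), array([59.8, 54.5]), 30.1) z 0.035011926865522236
side key top ray@106 (array([400. , 312.7]), array([34.2, 16.1]), 32.9) 107 z 0.10423176211619956
lid ray@92 (array([552.9, 112. ]), array([306., 198.]), 82.5) z 0.09164938575551218
jar [  535.3 -1277.2] 66.6 z 0.06834489711144098
jar [   88.  -1263.1] 177.9 z 0.06755661672544705
jar [ 552.9 -607.2] 92.6 z 0.06788368375902387
jar [ 439.  -359.1] 29.8 z 0.06702031247811696
jar [ -43.1 -426.7] 143.4 z 0.0674454559214791
jar [ 433.8 -176.5] 28.6 z 0.06664560136407904
  return _methods._mean(a, axis=axis, dtype=dtype,
  ret = ret.dtype.type(ret / rcount)
```

```bash
cat >> h.py <<'E'
KS=np.array([.4018,.3110]); KY=np.radians(30.5-90); SL=np.array([.4560,-.0134]); LY=np.radians(-1.0-90)
def info(t=''):
    o=arm.get_obs(); print(t,'t%.1f'%o['time_s'],'p',np.round(o['ee_pos'],4),'F',np.round(o['ft_force'],1),'M',np.round(o['moment'],2),'gap %.4f gf %.1f'%(o['finger_gap'],o['gripper_force']),'q6 %.2f'%o['q'][5]); return o
E
python3 - <<'E'
from h import *
q=down(KY)
arm.move_pose([*KS,.26],q); info()
arm.move_straight([*KS,.083],vel=.12); info('at key')
arm.grip(0.0); info('gripped')
arm.move_straight([*KS,.20],vel=.1); info('lifted')
q2=down(LY); P=[SL[0]-.0,SL[1],.25]
arm.move_pose([*SL,.25],q2); info('above slot')
for n in('top','side'): f=cam(n,n+'1.png'); np.savez(n+'1.npz',w=pts(f),px=f['pixels'])
E
python3 - <<'E'
import cv2,numpy as np
t=cv2.imread('pics/top1.png');s=cv2.imread('pics/side1.png')
c=lambda i,u,v,k=8:cv2.resize(i[v-35:v+35,u-25:u+25],None,fx=k,fy=k,interpolation=cv2.INTER_CUBIC)
cv2.imwrite('pics/c2.png',np.hstack([c(t,314,225),c(s,355,185)]))
E
```

```text
t3.5 p [0.4022 0.3106 0.26  ] F [-1.1  0.4  0.7] M [-0.02 -0.01 -0.01] gap 0.0854 gf 0.0 q6 1.59
at key t5.1 p [0.4024 0.3114 0.0839] F [ 0.2 -0.1 -0.4] M [ 0.01  0.02 -0.04] gap 0.0854 gf 0.0 q6 1.59
gripped t5.8 p [0.4018 0.311  0.083 ] F [ 0.5 -1.   1.1] M [-0.07  0.01  0.04] gap 0.0132 gf 61.0 q6 1.59
lifted t7.1 p [0.4013 0.3107 0.199 ] F [-0.1 -1.2 -1.1] M [ 0.02  0.04 -0.02] gap 0.0129 gf 61.0 q6 1.59
above slot t8.3 p [ 0.4559 -0.0127  0.2496] F [-0.2 -0.  -0.8] M [ 0.08 -0.    0.  ] gap 0.0133 gf 61.0 q6 1.44
```

View pics/c2.png

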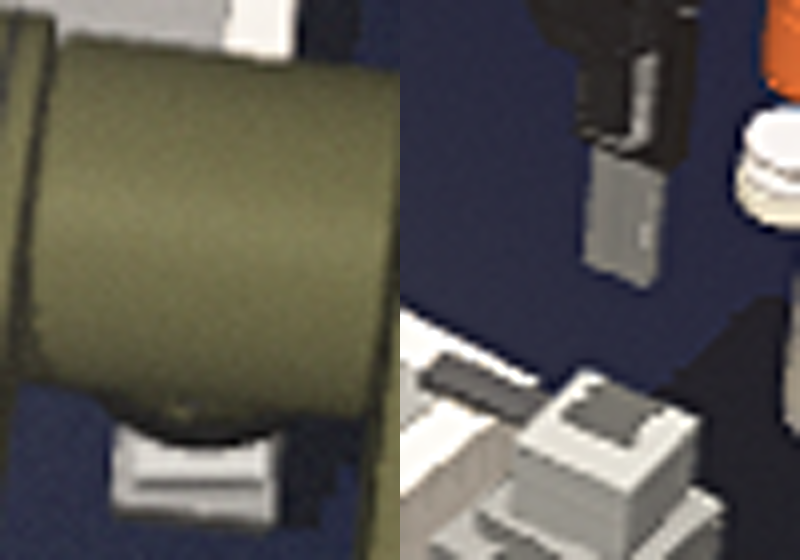

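Run:
```python
from h import *
f=cam('side'); o=arm.get_obs(); z=o['ee_pos'][2]-.077
for c in((185,264),(252,289),(218,276)): print(ray(f,((330+(c[0]+.5)/8-.5),150+(c[1]+.5)/8-.5),z)*1000)
# blade mask: grey pixels by depth: points with z in tip..tip+25mm
w=pts(f);x,y,zz=np.moveaxis(w,-1,0);m=(abs(x-.456)<.03)&(abs(y+.013)<.03)&(zz>z+.003)&(zz<z+.025)
q=w[m]*1000;print(m.sum(),'x',np.percentile(q[:,0],[2,50,98]),'y',np.percentile(q[:,1],[5,50,95]),'zmin',w[(abs(x-.456)<.03)&(abs(y+.013)<.03)&(zz>.14)][:,2].min()*1000)
print(z,o['ee_pos'],R.from_quat(o['tcp_rot']).as_matrix().round(4))
```

```text
[[464.85090071  -8.15186298 172.6318161 ]]
[[441.32298172  -8.80063343 172.6318161 ]]
[[453.29734165  -8.6092247  172.6318161 ]]
65 x [443.30267638 454.10294606 465.69107265] y [-13.07846755  -8.89914644  -6.03161321] zmin 171.21201765716265
0.172631816095913 [ 0.45596647 -0.01239532  0.24963182] [[ 9.999e-01 -1.540e-02 -7.000e-04]
 [-1.540e-02 -9.999e-01  3.000e-04]
 [-7.000e-04 -3.000e-04 -1.000e+00]]
```

Side camera places the blade tip about 2 mm behind the TCP in x, so I'll compensate and probe with force.

```bash
cat > ins.py <<'E'
from h import *
def insert(c0, ztop, tipoff, depth=.030, offs=None, ax=0.0, fmax=8):
    """probe down at offsets around c0 until the tip passes ztop-4mm, then press to depth; returns xy"""
    if offs is None:
        g=[(a,b) for a in np.arange(-4,4.1,1.) for b in np.arange(-3,3.1,1.)]; offs=sorted(g,key=lambda p:np.hypot(*p))
    arm.move_straight([*c0,ztop+.006+tipoff],vel=.1); F0=arm.get_obs()['ft_force'][2]
    for a,b in offs:
        p=c0+np.array([np.cos(ax)*a-np.sin(ax)*b,np.sin(ax)*a+np.cos(ax)*b])*1e-3
        arm.move_straight([*p,ztop+.003+tipoff],vel=.05)
        z=ztop+.002; hit=False
        while z>ztop-.0045:
            z-=.001; arm.move_straight([*p,z+tipoff],vel=.03); F=arm.get_obs()['ft_force']-[0,0,F0]
            if F[2]>fmax: hit=True; break
        print('off',a,b,'z %.4f'%z,'F',F.round(1),flush=True)
        if not hit: break
        arm.move_straight([*p,ztop+.003+tipoff],vel=.05)
    else: return None
    while z>ztop-depth:
        z-=.0015; arm.move_straight([*p,z+tipoff],vel=.04); F=arm.get_obs()['ft_force']-[0,0,F0]
        if F[2]>25: break
    print('pressed to z-ztop',round(z-ztop,4),F.round(1)); return p
E
python3 - <<'E'
from ins import *
o=arm.get_obs(); ax=LY+np.pi/2
print(insert(np.array([.4578,-.0136]),.104,.077,ax=ax)); info()
E
```

```text
off 0.0 0.0 z 0.0990 F [ 0.7 -1.4 -0.2]
pressed to z-ztop -0.0305 [-0.2 -3.5  1.3]
[ 0.4578 -0.0136]
 t15.5 p [ 0.4578 -0.0136  0.1504] F [-0.2 -3.5  0.8] M [-0.86 -0.01 -0.05] gap 0.0136 gf 61.2 q6 1.44
```

```bash
cat > turn.py <<'E'
from h import *
AX=np.array([.4558,-.0141]); OFF=.002
def tcp(a): return AX+OFF*np.array([np.cos(a),np.sin(a)])
def turn(a0,a1,z,step=.08,mmax=1.2):
    n=int(np.ceil(abs(a1-a0)/step))
    for a in np.linspace(a0,a1,n+1)[1:]:
        arm.move_straight([*tcp(a),z],rot=down(a-np.pi/2),vel=.02); o=arm.get_obs()
        print('a %.1f'%np.degrees(a),'F',o['ft_force'].round(1),'Mz',o['moment'].round(2)[2],'t%.1f'%o['time_s'])
        if abs(o['moment'][2])>mmax: print('stop');break
    return a
E
python3 - <<'E'
from turn import *
a0=np.radians(-1); z=arm.get_obs()['ee_pos'][2]
a=turn(a0,a0+.16,z); 
a=turn(a,np.radians(83),z); info()
f=cam('side','side2.png')
print(R.from_quat(arm.get_obs()['tcp_rot']).as_matrix()[:2,0])
E
```

```text
a 3.6 F [-0.5 -5.3  0.5] Mz -0.03 t15.8
a 8.2 F [-0.2 -5.2 -0.2] Mz -0.06 t16.0
a 12.6 F [-1.1 -5.4  1.5] Mz -0.07 t16.3
a 17.0 F [-0.4 -5.4  1.2] Mz -0.09 t16.5
a 21.4 F [-0.7 -5.7  0.9] Mz -0.08 t16.8
a 25.8 F [ 0.1 -5.1  0.9] Mz -0.04 t17.0
a 30.2 F [ 0.1 -6.6  0.6] Mz -0.03 t17.3
a 34.6 F [-0.5 -6.8  0.9] Mz -0.04 t17.5
a 39.0 F [-0.4 -6.4  0.8] Mz -0.1 t17.8
a 43.4 F [ 0.  -6.3 -0.3] Mz -0.03 t18.0
a 47.8 F [ 0.5 -6.1  0.4] Mz -0.09 t18.3
a 52.2 F [-0.2 -6.4  0.5] Mz -0.07 t18.5
a 56.6 F [ 0.2 -6.8  1. ] Mz -0.08 t18.8
a 61.0 F [-0.5 -5.9 -0.2] Mz -0.05 t19.0
a 65.4 F [ 0.5 -6.6  0.3] Mz 0.0 t19.3
a 69.8 F [ 0.6 -6.4  0.1] Mz -0.05 t19.5
a 74.2 F [ 0.7 -6.4 -1. ] Mz 0.02 t19.8
a 78.6 F [ 0.5 -7.1 -0.2] Mz -0.04 t20.0
a 83.0 F [ 0.7 -7.  -0.3] Mz -0.0 t20.3
 t20.3 p [ 0.4564 -0.0127  0.1504] F [ 0.7 -7.  -0.3] M [-1.42 -0.22 -0.  ] gap 0.0134 gf 61.1 q6 -0.02
[0.12255887 0.99246015]
```

```bash
sed -i 's/AX=.*; OFF/AX=np.array([.4558,-.0155]); OFF/' turn.py
python3 - <<'E'
from turn import *
z=.1504; a=turn(np.radians(83),np.radians(95),z,step=.035,mmax=.5); info()
o=arm.get_obs(); f=cam('side','side2.png')
E
python3 - <<'E'
import cv2,numpy as np
s=cv2.imread('pics/side2.png')
cv2.imwrite('pics/c3.png',cv2.resize(s[120:280,200:420],None,fx=3,fy=3,interpolation=cv2.INTER_CUBIC))
E
```

```text
a 85.0 F [ 3.  -2.  -1.5] Mz -0.06 t20.6
a 87.0 F [ 3.8 -1.2 -2.9] Mz -0.08 t20.8
a 89.0 F [ 4.8 -1.2 -2.9] Mz -0.08 t21.1
a 91.0 F [ 4.9 -1.2 -4.8] Mz -0.24 t21.3
a 93.0 F [ 5.6  0.5 -3.8] Mz -0.87 t21.6
stop
 t21.6 p [ 0.4561 -0.0133  0.1504] F [ 5.6  0.5 -3.8] M [-0.23 -1.12 -0.87] gap 0.0130 gf 61.6 q6 -0.20
```

View pics/c3.png

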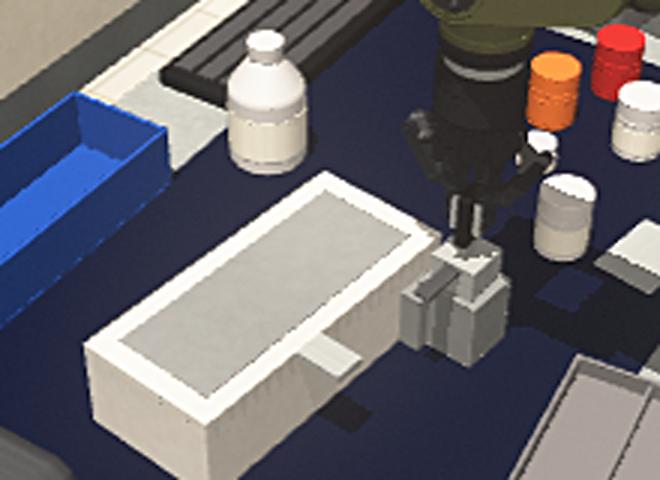

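The latch arm now lies along the box front at crop (437,280), at its stop with the key in. I'll release the key and measure the box and tab.

Run:
```python
from turn import *
z=.1504; a=np.radians(87)
turn(np.radians(93),a,z,step=.06,mmax=9); info()
arm.grip(.05); o=info('released'); 
arm.move_straight([*tcp(a),.30],vel=.2)
arm.move_pose([.42,-.30,.34],down(a-np.pi/2)); info()
T=cam('top','top3.png');S=cam('side')
def rect(p):
    r=cv2.minAreaRect((p[:,:2]*1000).astype(np.float32)); return np.round(r[0],1),np.round(r[1],1),round(r[2],1)
for f in(T,S):
    w=pts(f);x,y,z=np.moveaxis(w,-1,0)
    m=((z>.086)&(z<.097)&(x>.42)&(x<.7)&(y>-.08)&(y<.29)).astype(np.uint8)
    ys=[]
    mo=cv2.morphologyEx(m,cv2.MORPH_OPEN,np.ones((21,21),np.uint8))
    k,l,s,c=cv2.connectedComponentsWithStats(mo);i=1+np.argmax(s[1:,4]) if k>1 else 0
    v,u=np.nonzero(l==i);print('lid',rect(ray(f,np.c_[u,v],.092)),s[i,4])
    # tab: in box frame
    B=np.array([.5805,.1066]);th=np.radians(-7.4);d=np.stack([x,y],-1)-B;bx=d[...,0]*np.cos(th)+d[...,1]*np.sin(th);by=-d[...,0]*np.sin(th)+d[...,1]*np.cos(th)
    t=(z>.084)&(z<.097)&(bx<-.074)&(bx>-.125)&(abs(by-.03)<.03)
    print('tab',t.sum(),rect(w[t]),'box x',np.percentile(bx[t]*1000,[2,98]),'by',np.percentile(by[t]*1000,[2,50,98]),'z',np.median(z[t]))
    a=(z>.086)&(z<.097)&(abs(bx)<.09)&(abs(by)<.17)
    print('lid box bx,by 1-99%',np.percentile(bx[a&(by>.06)]*1000,[1,99]),np.percentile(by[a&(bx>-.06)]*1000,[1,99]))
    # yaw: back edge & front edge
    for lo,hi,name in((-.06,.14,'back'),(.06,.14,'front')):
        e=[]
        for yy in np.arange(lo,hi,.008):
            r=a&(abs(by-yy)<.004)
            if r.sum()>8: e.append((yy,bx[r].max() if name=='back' else bx[r].min()))
        if len(e)>4: print(name,'edge slope deg',np.degrees(np.polyfit(*zip(*e),1)[0]).round(2),np.mean(e,0)[1]*1000)
```

```text
a 90.0 F [ 4.6 -0.3 -2.8] Mz -0.09 t21.9
a 87.0 F [ 2.9 -1.9 -2.7] Mz -0.1 t22.1
 t22.1 p [ 0.4558 -0.0135  0.1504] F [ 2.9 -1.9 -2.7] M [-0.33 -0.69 -0.1 ] gap 0.0132 gf 60.8 q6 -0.10
released t22.6 p [ 0.4557 -0.0134  0.1503] F [-0.4 -0.7 -0.6] M [0.03 0.03 0.05] gap 0.0497 gf 0.0 q6 -0.10
 t24.6 p [ 0.4201 -0.2992  0.3393] F [ 1.4  0.7 -0.3] M [ 0.02 -0.11  0.04] gap 0.0499 gf 0.0 q6 -0.67
lid (array([615.4, -38.2]), array([1896.3, 1113.9]), 88.9) 256000
tab 165 (array([491.7, 149.4]), array([30.1, 38.6]), 83.1) box x [-112.47301218  -74.78750195] by [16.35096578 30.40730718 45.51353051] z 0.09254913069166948
lid box bx,by 1-99% [-66.81424407  73.41628954] [-146.98738738  148.92159701]
back edge slope deg 0.25 74.4155387366231
front edge slope deg -0.16 -67.38586324501522
lid (array([546.2,  12. ]), array([65. , 97.6]), 33.0) 616
tab 180 (array([490.3, 148.6]), array([32.8, 40.9]), 83.1) box x [-114.29670821  -74.7836331 ] by [15.04955539 31.19319632 45.39294568] z 0.09075807739470221
lid box bx,by 1-99% [-68.97664251  71.10524955] [-147.6659092   149.69660766]
back edge slope deg 0.06 72.56948382659749
front edge slope deg -0.02 -69.2748929981959
```

View pics/top3.png

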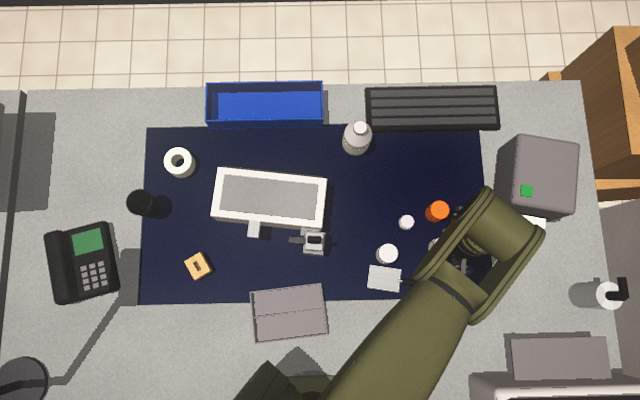

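Key stands in the latch at (314,240), its holder is empty at (198,266), and the near jar has been knocked to (388,253). Now the lid.

```bash
cat > lid.py <<'E'
from h import *
B=np.array([.5815,.1073]); TH=np.radians(-7.4); QL=down(TH+np.pi/2)
def box(x,y): return B+np.array([np.cos(TH)*x-np.sin(TH)*y,np.sin(TH)*x+np.cos(TH)*y])
def tab(a,dz=0):
    return np.array([*box(.0685-.167*np.cos(a)+.004*np.sin(a),.0303),.084+.167*np.sin(a)+.004*np.cos(a)+dz])
def swing(a0,a1,step=.12):
    F=[]
    for a in np.linspace(a0,a1,int(np.ceil(abs(a1-a0)/step))+1)[1:]:
        arm.move_straight(tab(a),vel=.1); o=arm.get_obs(); F.append(o['ft_force'].round(0))
    print('forces',[f.astype(int).tolist() for f in F]); info('a %.2f'%a1)
E
python3 - <<'E'
from lid import *
p=tab(0)
arm.grip(.085)
arm.move_pose([*p[:2],.30],QL); arm.move_straight(p,vel=.15); info('at tab')
arm.grip(0); info('tab gripped')
swing(0,.24); swing(.24,1.57)
T=cam('top','top4.png'); f=cam('side','side4.png')
E
```

```text
at tab t28.4 p [0.4885 0.1502 0.0891] F [-0.4  0.2 -1. ] M [ 0.02 -0.   -0.02] gap 0.0852 gf 0.0 q6 -1.25
tab gripped t28.9 p [0.4876 0.1479 0.0887] F [-4.1 -9.5  6.6] M [-1.61  0.54  0.04] gap 0.0287 gf 59.1 q6 -1.25
forces [[2, -8, -2], [0, -8, -1]]
a 0.24 t29.6 p [0.4926 0.1472 0.1267] F [ 0.2 -8.  -1.1] M [-1.1   0.36 -0.13] gap 0.0286 gf 60.4 q6 -1.25
forces [[0, -7, -2], [-1, -7, -2], [-2, -7, -1], [0, -8, -3], [1, -8, -4], [1, -8, -5], [2, -8, -6], [0, -7, -6], [0, -6, -5], [0, -8, -5], [-2, -7, -4], [0, -7, -5]]
a 1.57 t33.6 p [0.6569 0.1255 0.2491] F [ 0.  -7.3 -4.5] M [-1.21  0.12 -0.15] gap 0.0275 gf 58.5 q6 -1.33
```

View pics/side4.png

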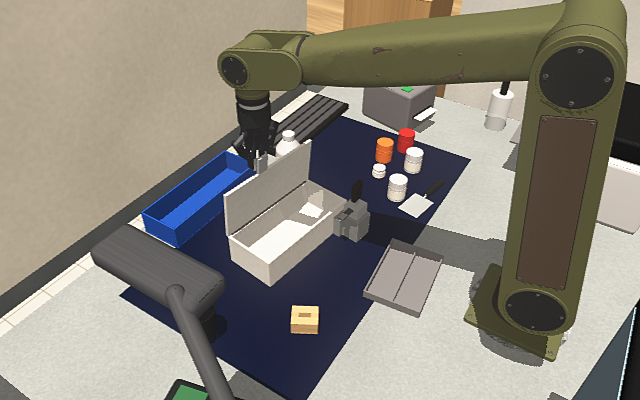

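The lid stands upright at (270,185) with the box open. I'll release it, check its angle and locate the jars.

```bash
cat > jars.py <<'E'
from lid import *
def jars(verbose=True):
    out={}
    for n in('top','side'):
        f=cam(n); w=pts(f); hsv=cv2.cvtColor(f['pixels'],cv2.COLOR_BGR2HSV); x,y,z=np.moveaxis(w,-1,0)
        m=(z>.060)&(z<.075)&(hsv[...,1]<60)&(hsv[...,2]>120)&(y<-.08)&(y>-.5)&(x<.62)&(x>.3)
        k,l,s,c=cv2.connectedComponentsWithStats(m.astype(np.uint8)); L=[]
        for i in range(1,k):
            if s[i,4]>60:
                q=w[l==i]*1000; r=cv2.minAreaRect(q[:,:2].astype(np.float32)); L.append((np.round(r[0],1),np.round(r[1],0),round(np.median(q[:,2]),1)))
        out[n]=L
        if verbose: print(n,*L,sep='\n   ')
    return out
E
python3 - <<'E'
from jars import *
arm.grip(.06); p=arm.get_obs()['ee_pos']
arm.move_straight([p[0],p[1],.36],vel=.2)
arm.move_pose([.42,.08,.36],down(0)); info()
w=pts(cam('side'));x,y,z=np.moveaxis(w,-1,0);d=np.stack([x,y],-1)-B;bx=d[...,0]*np.cos(TH)+d[...,1]*np.sin(TH);by=-d[...,0]*np.sin(TH)+d[...,1]*np.cos(TH)
m=(bx>.03)&(bx<.12)&(by>.0)&(by<.14)&(z>.10)&(z<.2)
s=np.polyfit(z[m],bx[m],1); print('lid',m.sum(),'angle',np.pi/2+np.arctan(s[0]))
jars()
E
```

```text
t36.1 p [0.4201 0.08   0.3592] F [ 0.6  0.3 -0. ] M [ 0.01  0.   -0.02] gap 0.0597 gf 0.0 q6 0.06
lid 1199 angle 1.487145186356073
top
   (array([ 441.4, -364.1]), array([50., 50.]), np.float64(67.4))
   (array([ 424.2, -212.4]), array([49., 51.]), np.float64(67.7))
side
   (array([ 440.1, -364.6]), array([49., 59.]), np.float64(66.0))
   (array([ 423.2, -210.7]), array([49., 51.]), np.float64(66.6))
```

Run:
```python
from jars import *
for n in('side','top'):
    w=pts(cam(n));x,y,z=np.moveaxis(w,-1,0);d=np.stack([x,y],-1)-B;bx=d[...,0]*np.cos(TH)+d[...,1]*np.sin(TH);by=-d[...,0]*np.sin(TH)+d[...,1]*np.cos(TH)
    m=(bx>.03)&(bx<.12)&(by>-.05)&(by<.1)&(z>.10)&(z<.265)
    v=cv2.fitLine(np.c_[bx[m],z[m]].astype(np.float32),cv2.DIST_HUBER,0,.001,.001).ravel(); print(n,m.sum(),'angle',np.arctan2(abs(v[1]),-v[0]*np.sign(v[1])))
    for lo in np.arange(.1,.27,.02):
        r=m&(z>lo)&(z<lo+.02)
        if r.sum()>5: print('  z%.2f'%lo,r.sum(),np.percentile(bx[r]*1000,[5,50,95]).round(1))
```

```text
side 1761 angle 1.4891429
  z0.10 225 [63.9 65.8 68.2]
  z0.12 240 [61.8 64.1 66.6]
  z0.14 239 [60.2 62.5 64.6]
  z0.16 250 [58.5 60.6 62.8]
  z0.18 259 [57.  59.1 61.7]
  z0.20 311 [55.3 57.7 62.8]
  z0.22 127 [53.5 57.3 63.1]
  z0.24 75 [52.4 54.4 60.6]
  z0.26 35 [52.2 54.7 60.5]
top 650 angle 1.4903685
  z0.10 63 [65.4 66.2 67.1]
  z0.12 69 [63.5 64.5 65.4]
  z0.14 73 [61.8 63.  63.9]
  z0.16 70 [60.3 61.2 62.2]
  z0.18 82 [58.4 59.5 60.6]
  z0.20 111 [56.8 58.1 63.8]
  z0.22 138 [56.2 60.  63.7]
  z0.24 25 [53.4 54.3 59.3]
  z0.26 19 [53.1 56.1 61.3]
```

```bash
cat > put.py <<'E'
from jars import *
def put(xy,bp):
    arm.grip(.085)
    arm.move_pose([*xy,.22],QL); arm.move_straight([*xy,.042],vel=.18)
    arm.grip(0); info('gripped')
    arm.move_straight([*xy,.055],vel=.06); o=info('lift check')
    arm.move_straight([*xy,.36],vel=.25)
    t=box(*bp); arm.move_pose([*t,.36],QL); arm.move_straight([*t,.075],vel=.2)
    F0=arm.get_obs()['ft_force'][2]; z=.056
    arm.move_straight([*t,z],vel=.08)
    while z>.045:
        z-=.001; arm.move_straight([*t,z],vel=.04); F=arm.get_obs()['ft_force'][2]-F0
        if F>4: break
    print('set at TCP z',round(z,4),'F',F.round(1))
    arm.grip(.064); info('released'); arm.move_straight([*t,.36],vel=.2)
E
python3 - <<'E'
from put import *
put(np.array([.4237,-.2116]),(-.018,.060))
jars()
E
```

```text
gripped t40.1 p [ 0.4247 -0.2123  0.0434] F [-0.4 -1.6  5.5] M [-0.    0.02  0.  ] gap 0.0508 gf 62.4 q6 -2.02
lift check t40.4 p [ 0.4237 -0.2116  0.0553] F [ 0.7 -0.1 -1.2] M [-0.04  0.   -0.01] gap 0.0513 gf 62.4 q6 -2.02
set at TCP z 0.048 F 9.3
released t47.5 p [0.5713 0.1691 0.0477] F [0.2 0.5 0.4] M [ 0.01 -0.03  0.03] gap 0.0639 gf 0.0 q6 -1.24
top
   (array([ 440.1, -363. ]), array([50., 50.]), np.float64(67.4))
side
   (array([ 439.3, -364.3]), array([48., 57.]), np.float64(66.4))
```

Run:
```python
from put import *
put(np.array([.4405,-.3636]),(-.018,-.050))
arm.move_pose([.42,.08,.40],QL); info()
jars(); cam('top','top5.png')
w=pts(cam('side'));x,y,z=np.moveaxis(w,-1,0);d=np.stack([x,y],-1)-B;bx=d[...,0]*np.cos(TH)+d[...,1]*np.sin(TH);by=-d[...,0]*np.sin(TH)+d[...,1]*np.cos(TH)
m=(abs(bx)<.055)&(abs(by)<.14)&(z>.068)&(z<.085); k,l,s,c=cv2.connectedComponentsWithStats(m.astype(np.uint8))
for i in range(1,k):
    if s[i,4]>40: print(s[i,4],np.mean(bx[l==i]),np.mean(by[l==i]),np.median(z[l==i]))
```

```text
gripped t53.3 p [ 0.4413 -0.3645  0.0435] F [-0.4 -0.4  5.5] M [0.02 0.03 0.06] gap 0.0507 gf 62.6 q6 -2.23
lift check t53.6 p [ 0.4405 -0.3635  0.0551] F [ 0.5 -0.  -1. ] M [0.02 0.   0.03] gap 0.0509 gf 62.5 q6 -2.23
set at TCP z 0.049 F 5.3
released t60.6 p [0.5573 0.06   0.0489] F [ 0.1 -0.2  1. ] M [0.04 0.01 0.03] gap 0.0638 gf 0.0 q6 -1.43
 t63.0 p [0.4201 0.08   0.3995] F [-0.4  0.  -0.7] M [ 0.02 -0.03 -0.01] gap 0.0644 gf 0.0 q6 -1.38
top
side
222 -0.02010015876005847 -0.04744205796976442 0.07257198089055028
260 -0.019698882005984925 0.062416002199949555 0.0725635099950433
```

View pics/top5.png

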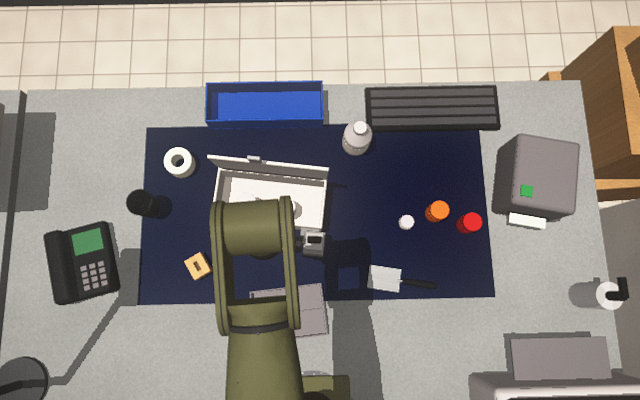

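Top view: no white jars are left on the right. Both stand in the box (depth puts their tops at about 73 mm) and the bystanders haven't moved. Closing the lid.

```bash
sed -i 's/,\.0303)/,.0285)/' lid.py
python3 - <<'E'
from lid import *
arm.grip(.085); a=1.49; p=tab(a)
arm.move_pose([*p[:2],.37],QL); arm.move_straight(p,vel=.15); info('at tab'); arm.grip(0); info('gripped')
swing(a,.75); swing(.75,.02,.1)
arm.grip(.06); p=arm.get_obs()['ee_pos']; arm.move_straight([p[0],p[1],.20],vel=.2)
arm.grip(0)
t=box(-.045,.03); arm.move_straight([*t,.135],vel=.2); F0=arm.get_obs()['ft_force'][2]; z=.125
while z>.095:
    z-=.0015; arm.move_straight([*t,z],vel=.04); F=arm.get_obs()['ft_force'][2]-F0
    if F>14: break
print('pressed TCP z',z,F)
arm.move_straight([*t,.32],vel=.2)
arm.move_pose([.42,.20,.36],down(0)); info()
cam('top','top6.png');f=cam('side','side6.png')
for n in('side','top'):
    w=pts(cam(n));x,y,z=np.moveaxis(w,-1,0);d=np.stack([x,y],-1)-B;bx=d[...,0]*np.cos(TH)+d[...,1]*np.sin(TH);by=-d[...,0]*np.sin(TH)+d[...,1]*np.cos(TH)
    m=(abs(bx)<.055)&(by>-.14)&(by<.14)&(z>.08)&(z<.12); print(n,m.sum(),'lid angle',-np.polyfit(bx[m],z[m],1)[0],np.median(z[m]))
E
```

```text
at tab t65.4 p [0.6443 0.128  0.2525] F [ 0.6 -0.3  0.1] M [-0.02  0.01 -0.01] gap 0.0851 gf 0.0 q6 -1.33
gripped t65.9 p [0.6439 0.1272 0.2516] F [-2.  -3.3  4. ] M [-0.59  0.26  0.02] gap 0.0288 gf 60.6 q6 -1.33
forces [[-1, -4, 3], [-1, -6, 4], [-2, -5, 5], [-3, -6, 6], [-4, -5, 7], [-6, -6, 8], [-7, -6, 7]]
a 0.75 t68.2 p [0.534  0.1417 0.2017] F [-6.9 -5.6  7.4] M [-0.77  0.46 -0.01] gap 0.0287 gf 62.3 q6 -1.28
forces [[-7, -5, 7], [-5, -4, 4], [-4, -5, 2], [-4, -5, 2], [-1, -5, 0], [-1, -5, 0], [0, -6, 0], [-1, -6, -1]]
a 0.02 t70.6 p [0.4879 0.1478 0.0912] F [-0.8 -6.4 -0.9] M [-0.95 -0.49 -0.06] gap 0.0289 gf 59.7 q6 -1.25
pressed TCP z 0.10699999999999998 20.04323597822101
 t78.7 p [0.42   0.1999 0.3594] F [ 0.3 -0.7  0.4] M [ 0.02 -0.01 -0.01] gap -0.0001 gf 0.0 q6 0.33
side 3215 lid angle 0.0007551387750966837 0.09191249020717074
top 4074 lid angle 0.0012079368004238925 0.0930017161639568
```

View pics/side6.png

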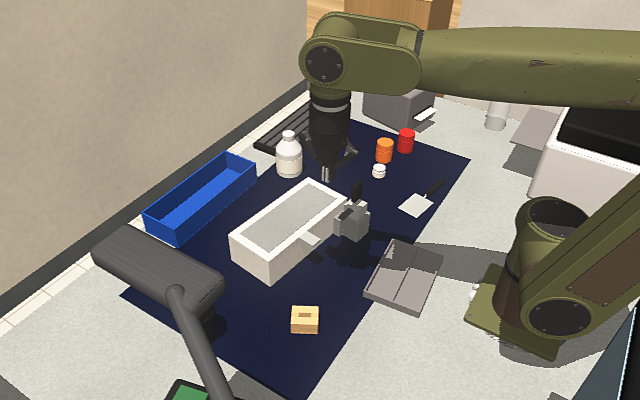

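Lid is shut (0.001 rad), with the key still in the latch at (357,190). Regrasping the key and turning it back.

Run:
```python
from turn import *
a=np.radians(86); z=.1504
arm.grip(.06); arm.move_pose([*tcp(a),.28],down(a-np.pi/2)); arm.move_straight([*tcp(a),z],vel=.15); info('at key')
arm.grip(0); info('gripped')
b=turn(a,np.radians(-12),z,step=.1,mmax=.45); info('turned %.1f'%np.degrees(b))
```

```text
at key t81.5 p [ 0.4567 -0.0134  0.1515] F [-0.5 -0.2 -0.9] M [ 0.04 -0.01  0.02] gap 0.0595 gf 0.0 q6 -0.08
gripped t81.9 p [ 0.4563 -0.0136  0.1511] F [-0.2  0.   4.1] M [0.03 0.08 0.04] gap 0.0133 gf 58.4 q6 -0.08
a 80.6 F [-0.1 -0.9  4.7] Mz -0.04 t82.2
a 75.1 F [-0.9  0.3  5.7] Mz -0.04 t82.4
a 69.7 F [-1.3  1.1  5.8] Mz -0.02 t82.7
a 64.2 F [-2.1  0.3  6.1] Mz -0.01 t82.9
a 58.8 F [-2.   0.8  4.9] Mz 0.0 t83.2
a 53.3 F [-1.1 -0.   4.7] Mz -0.04 t83.4
a 47.9 F [-1.4  0.6  6.4] Mz 0.02 t83.7
a 42.4 F [-2.1  2.1  5.6] Mz 0.0 t83.9
a 37.0 F [-2.1  0.5  6.3] Mz -0.03 t84.2
a 31.6 F [-2.3  1.8  5.6] Mz -0.05 t84.4
a 26.1 F [-2.5  1.3  6.4] Mz -0.01 t84.7
a 20.7 F [-2.2  1.2  7.2] Mz -0.02 t84.9
a 15.2 F [-2.   2.4  6.9] Mz -0.03 t85.2
a 9.8 F [-1.8  1.8  5.9] Mz -0.01 t85.4
a 4.3 F [-1.7  3.2  6.7] Mz -0.01 t85.7
a -1.1 F [-2.3  3.5  6.6] Mz 0.01 t85.9
a -6.6 F [-2.3  2.4  7.3] Mz -0.02 t86.2
a -12.0 F [-2.5  2.7  6.5] Mz 0.0 t86.4
turned -12.0 t86.4 p [ 0.4577 -0.0152  0.1511] F [-2.5  2.7  6.5] M [0.63 0.46 0.  ] gap 0.0133 gf 59.0 q6 1.63
```

Run:
```python
from h import *
f=cam('side','side7.png')
cv2.imwrite('pics/c4.png',cv2.resize(f['pixels'][150:250,290:420],None,fx=5,fy=5,interpolation=cv2.INTER_CUBIC))
```

```text
(no output)
```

View pics/c4.png

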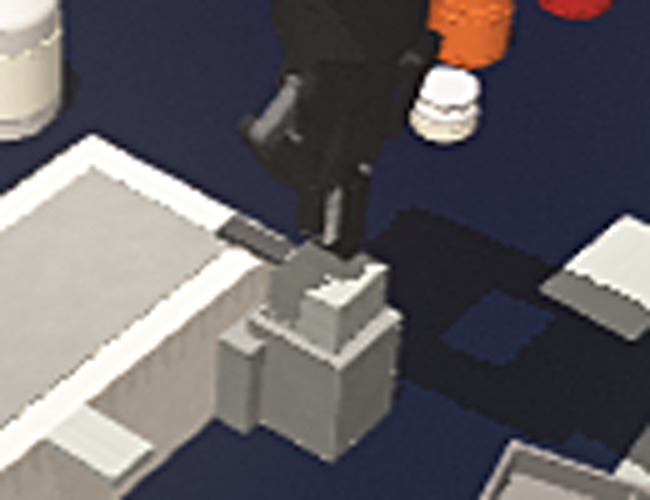

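The latch arm is back over the lid at crop (255,237). Measuring its angle before pulling the key.

Run:
```python
from lid import *
from turn import AX
w=pts(cam('side'));x,y,z=np.moveaxis(w,-1,0);d=np.stack([x,y],-1)-AX
r=np.hypot(d[...,0],d[...,1]);m=(z>.0965)&(z<.104)&(r>.03)&(r<.068)&(abs(np.arctan2(d[...,1],d[...,0]))<.8)
q=d[m];v=cv2.fitLine(q.astype(np.float32),cv2.DIST_HUBER,0,.001,.001).ravel();mm=q.mean(0)
print(m.sum(),'bearing',np.degrees(np.arctan2(mm[1],mm[0])),'line',np.degrees(np.arctan(v[1]/v[0])),q.min(0),q.max(0))
```

```text
67 bearing -2.351905059001092 line -11.667866 [ 0.02232838 -0.01365678] [0.06576242 0.02030316]
```

Run:
```python
from turn import *
from ins import insert
z=.1504
b=turn(np.radians(-12),np.radians(-17),z,step=.045,mmax=.45); 
c=np.radians(-10); turn(b,c,z,step=.06,mmax=9); info('backed'); arm.sleep(.3)
for zz in np.arange(z+.004,z+.05,.004):
    arm.move_straight([*tcp(c),zz],vel=.06)
info('out'); arm.move_straight([*tcp(c),.25],vel=.2)
f=cam('side','side8.png'); p=arm.get_obs()['ee_pos']
w=pts(f);x,y,zz=np.moveaxis(w,-1,0);t=p[2]-.077;m=(abs(x-p[0])<.03)&(abs(y-p[1])<.03)&(zz>t+.003)&(zz<t+.025)
q=w[m]*1000;print(m.sum(),'x',np.percentile(q[:,0],[2,50,98]),'y',np.percentile(q[:,1],[5,50,95]),'zmin',w[(abs(x-p[0])<.03)&(abs(y-p[1])<.03)&(zz>.14)][:,2].min()*1000,p)
# latch slot angle, free of the hand
s=f['pixels']; cv2.imwrite('pics/c5.png',cv2.resize(s[150:250,290:420],None,fx=5,fy=5,interpolation=cv2.INTER_CUBIC))
```

```text
a -14.5 F [-2.   3.4  7.7] Mz 0.25 t86.8
a -17.0 F [-2.3  4.6  6.4] Mz 1.03 t87.0
stop
a -14.7 F [-1.3  4.1  6.5] Mz 0.26 t87.3
a -12.3 F [-2.3  2.1  6.3] Mz 0.02 t87.5
a -10.0 F [-2.4  2.4  6.7] Mz 0.07 t87.8
backed t87.8 p [ 0.4578 -0.0156  0.1511] F [-2.4  2.4  6.7] M [0.26 0.41 0.07] gap 0.0133 gf 59.0 q6 1.59
out t91.1 p [ 0.458  -0.0159  0.1988] F [-0.3 -0.5 -0.6] M [-0.06 -0.01 -0.01] gap 0.0131 gf 58.9 q6 1.59
65 x [446.38735613 455.92666072 469.35333906] y [-16.59512007 -12.76703433  -8.60415764] zmin 171.0648063003215 [ 0.45748617 -0.0157945   0.24939646]
```

View pics/c5.png

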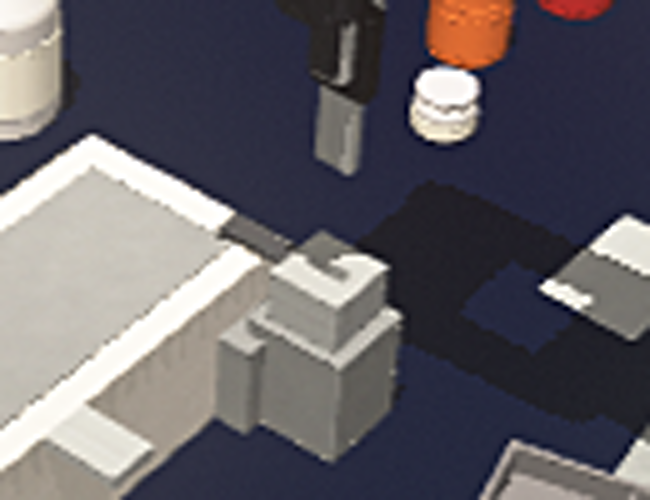

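Latch reached its zero stop and the key has come out straight, hanging at crop (340,130). Returning it to the holder.

Run:
```python
from ins import *
c=KS+.0012*np.array([np.cos(KY+np.pi/2),np.sin(KY+np.pi/2)])
arm.move_pose([*c,.25],down(KY)); info()
print(insert(c,.036,.077,depth=.0285,ax=KY+np.pi/2)); info('in')
arm.grip(.05); o=info('released'); p=o['ee_pos']
arm.move_straight([p[0],p[1],.30],vel=.15)
arm.move_pose([.42,-.30,.36],down(KY)); arm.sleep(.5)
f=cam('top','top9.png'); g=cam('side'); 
for n,h,k in(('top',f,(198,266)),('side',g,(304,305))):
    w=pts(h);x,y,z=np.moveaxis(w,-1,0);m=(z>.05)&(z<.14)&(np.hypot(x-KS[0],y-KS[1])<.05)
    m2=m&(z>.098); print(n,m.sum(),'zmax',z[m].max(),'top centre',w[m2].mean(0),'all',w[m].mean(0))
    a=darkslot(h,(313.85,241.15) if n=='top' else (355.15,202.95)); print('slot',a[1],a[2])
s=f['pixels']; cv2.imwrite('pics/c6.png',np.hstack([cv2.resize(f['pixels'][120:300,110:350],(400,300)),cv2.resize(g['pixels'][120:345,200:500],(400,300))]))
```

```text
t92.8 p [0.4031 0.3109 0.2496] F [ 0.7 -0.1 -0.9] M [-0.02  0.01  0.02] gap 0.0134 gf 58.8 q6 1.59
off 0.0 0.0 z 0.0310 F [0.3 0.8 0.3]
pressed to z-ztop -0.029 [0.1 0.1 1. ]
[0.40283395 0.31160905]
in t100.2 p [0.4031 0.3117 0.0842] F [ 0.1  0.1 -0.4] M [ 0.09 -0.09  0.05] gap 0.0135 gf 59.2 q6 1.59
released t100.7 p [0.4028 0.3116 0.084 ] F [ 0.4 -0.3 -0.8] M [-0.02 -0.02 -0.01] gap 0.0500 gf 0.0 q6 1.59
top 121 zmax 0.11365597478241862 top centre [0.40276729 0.31258554 0.10567613] all [0.40176929 0.31026646 0.09578884]
slot [ 0.45647922 -0.01277834] 170.4601125471879
side 309 zmax 0.10844655959331673 top centre [0.40069912 0.31383175 0.10365677] all [0.39948748 0.31600132 0.08582358]
slot [ 0.45607539 -0.01402558] 173.3807988085003
```

View pics/c6.png

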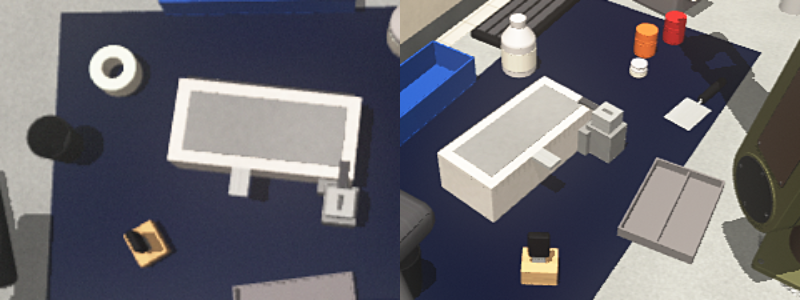

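The key stands upright in its holder (crop (540,245), top at about 105 mm). The lid is shut with the latch arm squarely over it, and everything else is in place.

```bash
python3 -c "
from bench import arm
print(arm.hand_in())"
```

```text
the job is handed in; nothing more can be done
None
```

The job is done and handed in at about 103 s robot time: both jars present stand upright in the shut, latched box and the key is back in its holder; `hand_in()` returned no verdict.

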